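# Slide a loaded sample rack over the step into the loading lane

## Robot

A 6-joint arm with a two-finger parallel gripper is mounted at the origin on the work surface. World frame = base frame: x ahead of the robot, y to its left, z up, the work surface at z = 0. Lengths are in mm, angles in rad, forces in N, time in s.
With the tool pointing down it reaches from about 275 to 1000 mm from the base axis. Payload 8.4 kg.
Tool frame: the origin (TCP) lies on the mounting face of the last link; the fingertips stand 173 mm ahead of it and the grasp point (between the pads) lies 155 mm ahead of it; z points along the fingers, y is the direction in which the jaws open and shut (so a half turn about z gives the same grasp; the last joint's range is limited). The gripper opens to 85 mm and grips with 20 to 120 N. Pads are 22 mm wide; open, the fingers measure 114 mm over their backs; the gripper's body (76 mm by 85 mm) begins 54 mm behind the grasp point. The pads swing forward as they close: fully open they stand 13 mm farther back than shut.
Start: joints at [1.241, 0.353, 1.633, -0, 1.155, -0.002], TCP at [201.225, 591.725, 404.681] pointing down, gripper open.
Joint ranges: [-2.63, 2.63], [-0.92, 2.1], [0.06, 2.66], [-1.3, 4.44], [0, 2.69], [-3.02, 3.02]. Speed limits (rad/s): [2.22, 2.22, 2.79, 3.14, 3.14, 3.14].

## Interface

Orientations are given as [roll, pitch, yaw] about the fixed x, y, z axes, in that order (R = Rz(yaw) Ry(pitch) Rx(roll)).
In Python, from rig import readout, imaging, ticket gives the robot as it stands.
- The arm moves only by the tool step_arm, never from a script. Its argument "deltas" is a list of rows, each an object with "translation": the shift along the tool's x, y, z in cm, a list of three; "rot": the turn, a rotation vector about the tool's x, y, z in rad, a list of three. In form: [{"translation": [x, y, z], "rot": [rx, ry, rz]}, ...]. A call has 1 to 8 rows; each row is the pose to reach, as a shift and turn from the pose commanded when the call began, along the tool's axes at that moment; what a row does not reach only later rows make up. A row lasts 1/8 s, in which the tool goes at most 62.5 mm and 10.7 degrees, less where a joint would pass 70% of its speed; a pose out of reach is approached as far as the arm can. A call with a gripper value outside its range is refused whole. "grip" is the closure in counts, from 0 (fully open) to 255 (shut), set as the call begins (left out, the last holds). The fingers move at their own pace and stop on an object; "squeeze" is the grip in N (left out, the last holds). Time passes only in rows, so rows that repeat a pose let the fingers close. It gives the time, the measured TCP pose, the force and the opening at its end, in the units of the state.
- readout.sense(): the state, without advancing time (a new reading comes with each control period).
- imaging.grab_frame(name): name is "scene" or "top" or "wrist"; returns a dict with "image" (400x640x3 uint8, red, green, blue), "camera_matrix" (3x3 intrinsics, pixels), "world_to_cam" (4x4, takes a point from world to camera coordinates). Camera axes: x right, y up, looking along -z (the intrinsics and any distortion apply to the point x, -y, -z); pixel columns grow to the right and rows downward; lengths in mm; the calibration is good to about 2 mm. The wrist camera is an equidistant fisheye: a pixel r from the principal point sees the ray r / f radians off the axis. A picture is of the moment at which its call begins. There is no depth.
- ticket.sign_off(): hands the job in, once; it reports no verdict.
The state is a dict: "clock": time; "qpos": joint angles; "qvel": joint speeds; "joint_efforts": joint torques, N m; "eef_pos": TCP position; "tcp_rot": TCP orientation; "contact_force": force on the tool from outside, world axes, zero at the start; "wrist_torque": the same for the moment, N m; "opening": opening from 0.0 (shut) to 1.0 (fully open).
Only numpy, scipy, OpenCV 4.12 (cv2) and the standard library are available. Lean on these libraries where they do the work, as an engineer would, in place of code of your own. Each camera call takes 0.05 s, during which the arm holds its last target.

## Task

Slide the white sample rack with its tubes off the steel stand, ease it over the small upward step and in under the hold-down lips of the loading lane, nose first, until it is fully home against the rubber buffer and the red flag pin is pushed in; then let go and back away. Do it gently: never ram or jam the rack, never carry it high through the air, never tip it or let a tube jump out, and leave the things around it where they are.

Things in the scene. Friction and masses are not known exactly. Their poses are not given: they have to be found in the camera images.
- rack: White plastic sample rack, 0.36 to 0.6 kg. Origin: centre of its underside; z up, +y along its length to its nose. Base plate 130 (y) x 50 (x) x 6 mm, edges rounded 1 mm. On it two tube blocks 30 mm wide, 14 to 65 mm either side of the middle, tops 46 mm above the underside, end faces flush with the base plate's. Starts on the stand, up to 0.2 rad and 15 mm out of line with the lane.
- rack_handle (a point): Grip point on the rack's blue upright fin in its middle, 72 mm above the underside. The fin is 20 mm thick (grip across it, along the rack's x), 28 mm long (y) and reaches 90 mm above the underside; the capped tubes reach 95 mm.
- rack_nose (a point): Middle of the lower front edge of the rack (rack y = +65 mm, at underside level).
- rack_tail (a point): Middle of the lower rear edge of the rack (rack y = -65 mm, at underside level).
- deck: Fixed white loading deck, 130 mm wide, 300 mm long, a lane down its middle. Origin on the bench under the middle of the lane's mouth; +y runs into the lane, z up. Lane floor 30 mm above the origin. At the far end a black rubber buffer meets the rack's nose end; its place is set by hand and not measured: its face lies anywhere from y = 138 to 174 mm, to be found by feel. It gives 0.12 mm per N.
- lane_mouth (a point): Middle of the lane floor's front edge (deck y = 0, 30 mm above the deck's origin): top of the step. Blue funnel rails narrow the lane from about 75 mm here to 54 mm at deck y = 45 mm, aluminium walls 54 mm apart follow. Two hold-down lips, 40 mm apart, begin at y = 50 mm (sloping lead-in from 32 mm), undersides 10.5 mm above the lane floor: the base plate runs under them, the tube blocks between.
- stand: Fixed steel stand in front of the deck, in line with the lane, plate 150 mm wide and 240 mm long, its top 27 mm above its origin. The origin is in the middle of the end next to the deck; the plate reaches from there towards -y. The top is 3 to 6 mm lower than the lane floor, and a gap of 2 to 6 mm lies between stand and deck.
- flag (a joint): Red flag pin, 10 mm across, standing 6 mm out of the buffer's face towards the mouth, sprung with about 1 N (much less than the rack's sliding friction). 0 = out, 0.006 m = pushed in flush with the buffer face, that is, the rack is home.
- tube_red: Sample tube with a red cap, standing loose in the rack's pocket at rack y = 51 mm. 13 mm diameter, cap 17 mm, 85 mm tall, 14 g. Origin at the centre of its foot, z up the tube. When seated, its origin is 10 mm above the rack's underside.
- tube_black: Sample tube with a black cap, standing loose in the rack's pocket at rack y = 31 mm. 13 mm diameter, cap 17 mm, 85 mm tall, 14 g. Origin at the centre of its foot, z up the tube. When seated, its origin is 10 mm above the rack's underside.
- tube_yellow: Sample tube with a yellow cap, standing loose in the rack's pocket at rack y = -51 mm. 13 mm diameter, cap 17 mm, 85 mm tall, 14 g. Origin at the centre of its foot, z up the tube. When seated, its origin is 10 mm above the rack's underside.
- tube_stand: Bystander: clear acrylic stand full of tubes, 100 x 160 mm, 90 mm high, on the bench beside the steel stand. Origin: centre of underside.
- reagent: Bystander: amber bottle, 54 mm diameter, 110 mm tall, on the bench on the +x side of the deck. Origin: centre of underside.
- tip_box: Bystander: blue box with clear lid, 75 x 110 mm, 63 mm high, on the bench on the robot's side of the deck. Origin: centre of underside.
Mind the look-alikes: they are no part of the job. What is shaped like the tube_black but blue is not meant.

How it is judged (in metres and radians):
On the way, in this order (a step that is already met when the one before it is completed fails the run):
1. the rack's nose is over the step and low in the mouth of the lane (y of rack_nose in the frame of deck above 0.015 m and z of rack_nose in the frame of deck below 0.04 m), for 0.1 s.
2. the rack's tail is over the step too, the rack under the lips (y of rack_tail in the frame of deck above 0.003 m and z of rack in the frame of deck below 0.036 m), for 0.1 s.
At the end, for the whole second after the job is handed in: The rack rests flat in the lane (underside within 2.5 mm of its floor, tilt under 0.04 rad, 5 mm of its middle line, in line to 0.08 rad), home so that the flag is in by over 4.5 of 6 mm, at rest, its three tubes seated in their pockets (within 4 mm) and upright (0.2 rad) (value of joint flag above 0.0045 m and y of rack in the frame of deck above 0.07 m and z of rack in the frame of deck between 0.028 and 0.0325 m and x of rack in the frame of deck between -0.005 and 0.005 m and angle between the y axis of rack and the y axis of deck, either way round below 0.08 rad and angle between rack's own z axis and vertical below 0.04 rad and linear speed of rack below 0.01 m/s and z of each of tube_red, tube_black, tube_yellow in the frame of rack below 0.014 m and angle between each of tube_red, tube_black, tube_yellow's own z axis and vertical below 0.2 rad); the robot touches nothing.
It fails at once if the rack is rammed, jammed or pressed hard against the deck, its buffer or the stand (over 20 N) (contact force between rack and deck above 20 N or contact force between rack and stand above 20 N).
It fails at once if the rack is carried through the air (its underside over 20 mm above the lane floor) (height (world z) of rack above 0.05 m).
It fails at once if the rack is tipped by more than 0.2 rad (angle between rack's own z axis and vertical above 0.2 rad).
It fails at once if a tube jumps out of its pocket (over 15 mm up) (z of any of tube_red, tube_black, tube_yellow in the frame of rack above 0.025 m).
It fails at once if a bystander is pushed more than 15 mm or tipped (distance of any of tube_stand, reagent, tip_box from where it was at the start of the episode above 0.015 m or angle between any of tube_stand, reagent, tip_box's own z axis and vertical above 0.3 rad).
It also fails if it takes over 50 s, if anything falls off the work surface, if the arm or the gripper's body presses on something with over 40 N, if the wrist force passes 120 N, or if a joint passes its speed limit or range.

## Working session

There is one attempt and no reset: what is moved stays moved. The work goes in short steps, Python scripts to look and compute and a tool call to move; the robot and the scene stay as the last step left them, time stands still between calls to the robot, and variables do not carry over. Pictures are saved under pics/ and viewed, and the job is handed in when it is done.

Besides the shell and the picture viewer there is one more tool, called after "Request:" as name([rows], argument=value, ...), one row to a line, values as JSON. step_arm: Moves the arm, as the interface text tells. Its arguments: {"type":"object","properties":{"deltas":{"type":"array","items":{"type":"object","properties":{"translation":{"type":"array","items":{"type":"number"}},"rot":{"type":"array","items":{"type":"number"}}}}},"grip":{"type":"number"},"squeeze":{"type":"number"}},"required":["deltas"]}

```bash
mkdir -p pics; ls; python3 - <<'E'
from rig import readout, imaging
import cv2
print(readout.sense())
for n in ["scene","top","wrist"]:
    f=imaging.grab_frame(n); cv2.imwrite(f"pics/{n}0.png",f["image"][:,:,::-1]); print(n,f["camera_matrix"].tolist(),f["world_to_cam"].round(4).tolist(),[k for k in f])
E
```

```text
pics
{'clock': 0.0, 'qpos': array([ 1.24063727e+00,  3.53655564e-01,  1.63417048e+00, -1.34125425e-05,
        1.15520276e+00, -2.39832981e-03]), 'qvel': array([-7.84754993e-05,  2.22098430e-03,  8.54376518e-04,  1.00241264e-04,
       -5.54485507e-04,  1.05490126e-03]), 'joint_efforts': array([ 9.44325948e-04, -6.05258060e+01, -3.42058825e+01,  2.13591698e-04,
        9.44887928e-03, -2.50203340e-05]), 'eef_pos': array([201.12220313, 591.49142133, 403.94132747]), 'tcp_rot': array([-3.14015648e+00,  8.81865195e-06,  2.81383736e+00]), 'contact_force': array([0.47934934, 0.64802492, 0.20675632]), 'wrist_torque': array([-0.03051796, -0.04666323, -0.01783603]), 'opening': 1.000816655771358}
scene [[444.31236376684814, 0.0, 318.7001777791588], [0.0, 444.31236376684814, 202.84005845620464], [0.0, 0.0, 1.0]] [[-0.7531, 0.6579, -0.006, 404.9236], [-0.3708, -0.4169, 0.8299, 123.5991], [0.5435, 0.6272, 0.5579, -1078.3137], [0.0, 0.0, 0.0, 1.0]] ['image', 'camera_matrix', 'world_to_cam']
top [[430.34128122723297, 0.0, 323.194367703562], [0.0, 430.34128122723297, 207.4854207874547], [0.0, 0.0, 1.0]] [[0.014, -0.9999, 0.0051, -2.9464], [0.998, 0.0143, 0.062, -543.8997], [-0.062, 0.0042, 0.9981, -810.6479], [0.0, 0.0, 0.0, 1.0]] ['image', 'camera_matrix', 'world_to_cam']
wrist [[309.70691628693146, 0.0, 323.42088070428053], [0.0, 309.70691628693146, 198.66687420754158], [0.0, 0.0, 1.0]] [[0.3226, 0.9465, -0.0012, -624.3239], [-0.9079, 0.3091, -0.2831, 36.4079], [-0.2675, 0.0924, 0.9591, -379.365], [0.0, 0.0, 0.0, 1.0]] ['image', 'camera_matrix', 'world_to_cam']
```

View pics/scene0.png

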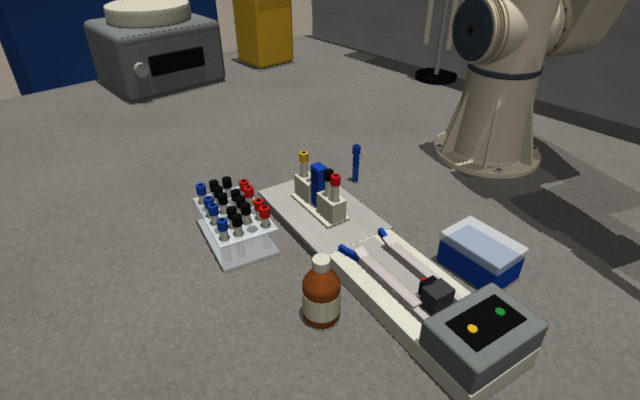

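View pics/top0.png

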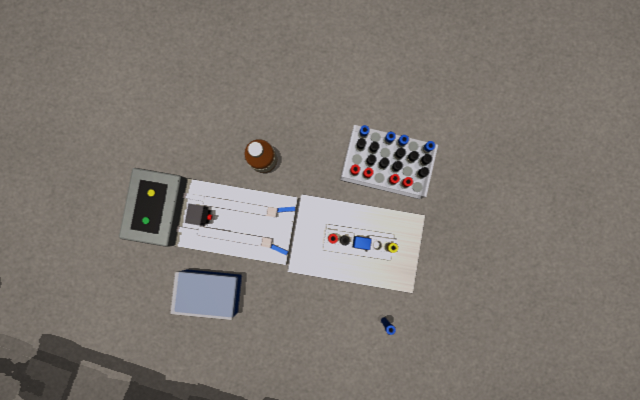

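View pics/wrist0.png

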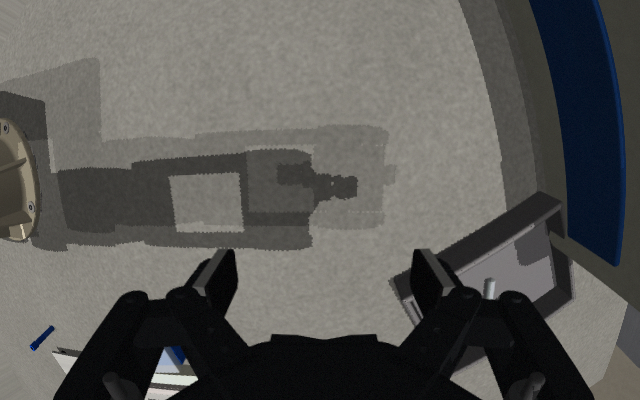

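The rack sits on the stand: red cap at top-view pixel (333,239), black (345,240), blue fin (362,243), yellow (393,247). In the scene view the fin is at (318,182). The lane mouth is marked by blue rails at (285,210) and (278,250), and the buffer is at (200,215). I'll zoom in and measure next.

```bash
python3 - <<'E'
import cv2
t=cv2.imread("pics/top0.png");s=cv2.imread("pics/scene0.png")
cv2.imwrite("pics/topz_rack.png",cv2.resize(t[190:300,280:430],None,fx=5,fy=5,interpolation=cv2.INTER_CUBIC))
cv2.imwrite("pics/topz_deck.png",cv2.resize(t[170:275,170:310],None,fx=5,fy=5,interpolation=cv2.INTER_CUBIC))
cv2.imwrite("pics/scenez.png",cv2.resize(s[140:270,250:400],None,fx=4.5,fy=4.5,interpolation=cv2.INTER_CUBIC))
E
```

```text
(no output)
```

View pics/topz_rack.png

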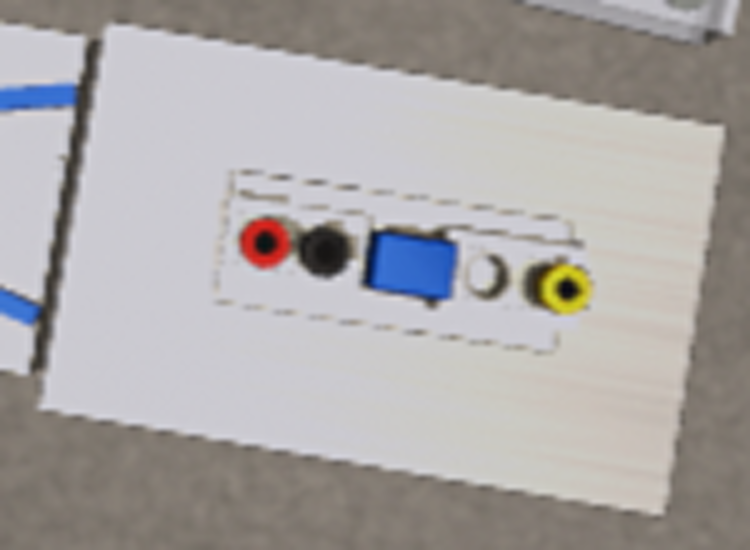

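View pics/topz_deck.png

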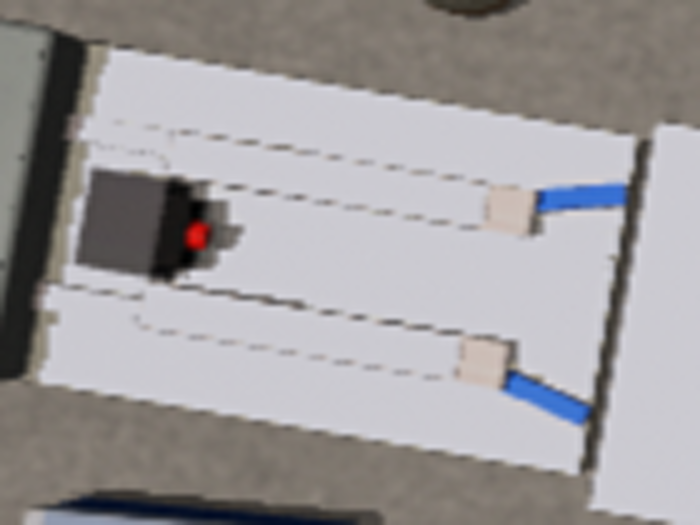

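View pics/scenez.png

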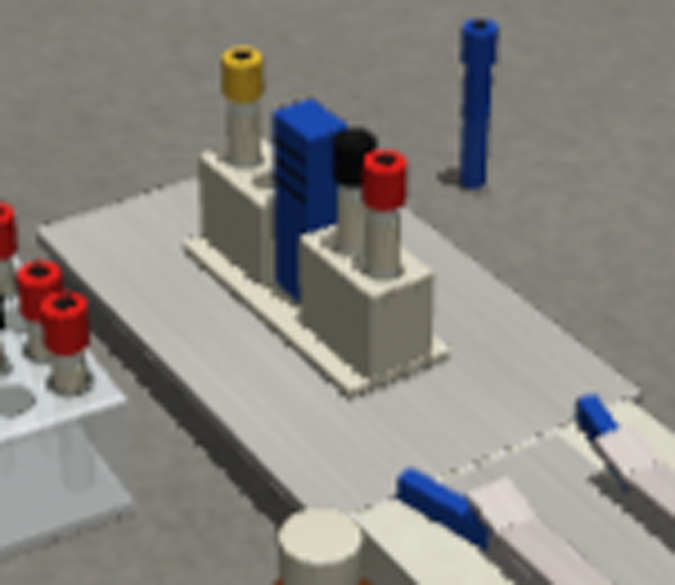

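Things that could be mistaken for the fin, in top-view pixels: the blue rack fin (362,243), the funnel rails (285,210) and (278,250), the lone blue tube (388,325), the blue caps in tube_stand (365,131, etc.) and the tip box (207,293). I choose the block between the tube caps at (362,243), and the crop confirms it: a fin with grip ridges in the middle of the rack. For black, the rack cap at (345,240) is the right one, not the ones in tube_stand.

```bash
cat > h.py <<'E'
import numpy as np, cv2
from rig import imaging, readout
def cam(name):
    f=imaging.grab_frame(name); return f
def ray(f,uv,name):
    K=f["camera_matrix"];T=f["world_to_cam"];R=T[:3,:3];c=-R.T@T[:3,3]
    x=(uv[0]-K[0,2])/K[0,0];y=(uv[1]-K[1,2])/K[1,1]
    if name=="wrist":
        r=np.hypot(x,y);s=np.sin(r)/r if r>1e-9 else 1; d=np.array([x*s,-y*s,-np.cos(r)])
    else: d=np.array([x,-y,-1.])
    d=R.T@d; return c,d/np.linalg.norm(d)
def onplane(f,uv,name,z):
    c,d=ray(f,uv,name); return c+d*(z-c[2])/d[2]
def tri(r1,r2):
    A=[];b=[]
    M=np.zeros((3,3));v=np.zeros(3)
    for c,d in (r1,r2):
        P=np.eye(3)-np.outer(d,d);M+=P;v+=P@c
    p=np.linalg.solve(M,v); return p,[float(np.linalg.norm((np.eye(3)-np.outer(d,d))@(p-c))) for c,d in (r1,r2)]
def proj(f,p,name):
    T=f["world_to_cam"];q=T[:3,:3]@np.array(p)+T[:3,3];K=f["camera_matrix"]
    v=np.array([q[0],-q[1],-q[2]])
    if name=="wrist":
        r=np.hypot(v[0],v[1]);th=np.arctan2(r,v[2]);v=np.array([v[0]/r*th,v[1]/r*th,1])
    v=v/v[2]; return K[0,0]*v[0]+K[0,2],K[1,1]*v[1]+K[1,2]
E
python3 - <<'E'
from h import *
T=cam("top");S=cam("scene")
for n,f in(("top",T),("scene",S)):
    R=f["world_to_cam"][:3,:3]; print(n,(-R.T@f["world_to_cam"][:3,3]).round(0))
tz=lambda u,v,o,k:((u+.5)/k-.5+o[0],(v+.5)/k-.5+o[1])
A=lambda u,v:tz(u,v,(280,190),5)
B=lambda u,v:tz(u,v,(170,170),5)
C=lambda u,v:tz(u,v,(250,140),4.5)
def t(n,a,b): p,r=tri(ray(T,a,"top"),ray(S,b,"scene"));print(n,p.round(1),np.round(r,1));return p
t("red",A(265,243),C(385,158));t("blk",A(325,250),C(355,137));t("yel",A(567,289),C(243,53))
t("fin -x+y corner? ",A(370,290),C(318,128)) 
print("stand corners z27")
for p in((105,22),(722,127),(665,515),(40,408)): print(onplane(T,A(*p),"top",27).round(1))
print(onplane(S,C(37,230),"scene",27).round(1),onplane(S,C(640,392),"scene",27).round(1))
print("rack base corners z33")
for p in((233,171),(573,220),(555,350),(217,302)): print(onplane(T,A(*p),"top",33).round(1))
for p in((185,243),(350,392),(447,352)): print("sc",onplane(S,C(*p),"scene",33).round(1))
# fin top mask
im=T["image"].astype(int)
m=((im[...,2]-im[...,0]>60)&(im[...,2]>100)).astype(np.uint8)
n,l,st,ce=cv2.connectedComponentsWithStats(m)
for i in range(1,n):
    if st[i,4]>15: print("blue",st[i],ce[i].round(1), onplane(T,ce[i],"top",117).round(1))
print("deck")
for p in((637,133),(580,472),(105,45),(40,383)): print(onplane(T,B(*p),"top",40).round(1),B(*p))
for p in((490,183),(478,228),(463,333),(455,378),(180,132),(190,182),(180,288),(145,325)): print("lip",onplane(T,B(*p),"top",43).round(1))
E
```

```text
top [493.   8. 843.]
scene [937. 461. 501.]
red [487.1 -12.2 120. ] [1.4 1.4]
blk [484.8 -32.1 119.8] [1. 1.]
yel [ 473.2 -113.4  120.5] [1.3 1.3]
fin -x+y corner?  [476.6 -52.6 111.8] [7.9 7.9]
stand corners z27
[568.3  48.1  27. ]
[ 531.7 -186.9   27. ]
[ 385.5 -165.4   27. ]
[422.2  70.1  27. ]
[ 537.  -185.4   27. ] [427.8  71.1  27. ]
rack base corners z33
[512.2  -1.3  33. ]
[ 495.6 -129.3   33. ]
[ 446.9 -122.8   33. ]
[463.1   4.1  33. ]
sc [ 500.  -125.8   33. ]
sc [518.4   1.3  33. ]
sc [471.6   7.4  33. ]
blue [360 125   9   9  53] [364.2 129.3] [672.6 -63.  117. ]
blue [386 132  10   9  55] [390.5 135.8] [ 662.  -108.1  117. ]
blue [399 135  10   9  57] [403.7 139. ] [ 656.8 -130.6  117. ]
blue [426 141   9   9  54] [429.9 145. ] [ 647.2 -175.5  117. ]
blue [277 207  18   5  77] [285.7 208.9] [534.3  68.4 117. ]
blue [354 237  17  13 185] [362.2 242.8] [479.1 -61.3 117. ]
blue [271 245  17  10  76] [279.  249.4] [466.1  78.4 117. ]
blue [386 325  10  10  59] [390.4 329.6] [ 336.  -109.3  117. ]
deck
[562.9  54.2  40. ] (297.0, 196.2)
[436.5  73.   40. ] (285.6, 264.0)
[593.1 254.1  40. ] (190.6, 178.6)
[466.6 274.   40. ] (177.6, 246.2)
lip [543.2 108.4  43. ]
lip [526.4 112.5  43. ]
lip [487.3 117.1  43. ]
lip [470.7 119.7  43. ]
lip [560.6 224.2  43. ]
lip [542.  219.9  43. ]
lip [502.5 222.4  43. ]
lip [488.6 234.9  43. ]
```

Request:
step_arm([
  {"translation":[-3.8,-4.2,0.3],"rot":[0,0,0.12]},
  {"translation":[-7.6,-8.4,0.6],"rot":[0,0,0.24]},
  {"translation":[-11.4,-12.6,0.9],"rot":[0,0,0.36]},
  {"translation":[-15.2,-16.8,1.2],"rot":[0,0,0.48]},
  {"translation":[-19,-21,1.5],"rot":[0,0,0.6]},
  {"translation":[-22.8,-25.2,1.8],"rot":[0,0,0.72]},
  {"translation":[-26.6,-29.4,2.1],"rot":[0,0,0.84]},
  {"translation":[-30.4,-33.6,2.4],"rot":[0,0,0.96]},
], grip=0)

```text
clock: 1.25
eef_pos: [381.3, 174.1, 380.9]
tcp_rot: [3.141, -0.0, 1.85]
contact_force: [1.6, 0.6, 0.0]
opening: 0.999
```

Request:
step_arm([
  {"translation":[-4.3,0.5,0.8],"rot":[0,0,0.07]},
  {"translation":[-8.5,1,1.6],"rot":[0,0,0.14]},
  {"translation":[-12.7,1.5,2.5],"rot":[0,0,0.21]},
  {"translation":[-17,2,3.3],"rot":[0,0,0.28]},
  {"translation":[-21.2,2.5,4.2],"rot":[0,0,0.35]},
  {"translation":[-25.4,3,5],"rot":[0,0,0.41]},
  {"translation":[-25.4,3,5],"rot":[0,0,0.41]},
])

```text
clock: 2.12
eef_pos: [481.3, -61.8, 330.2]
tcp_rot: [-3.141, 0.0, 1.44]
contact_force: [-0.1, 0.2, -0.2]
opening: 0.999
```

```bash
python3 - <<'E'
from h import *
W=cam("wrist");cv2.imwrite("pics/w1.png",W["image"][:,:,::-1]);T=cam("top");cv2.imwrite("pics/t1.png",T["image"][:,:,::-1])
s=readout.sense();print(s["eef_pos"],s["tcp_rot"],s["contact_force"],s["wrist_torque"])
E
```

```text
[480.37708462 -59.96197971 330.45524964] [-3.14072647e+00 -2.14995826e-04  1.44296117e+00] [ 0.22956133 -0.6377616  -0.15485909] [-0.00457348  0.00097811 -0.02468905]
```

View pics/w1.png

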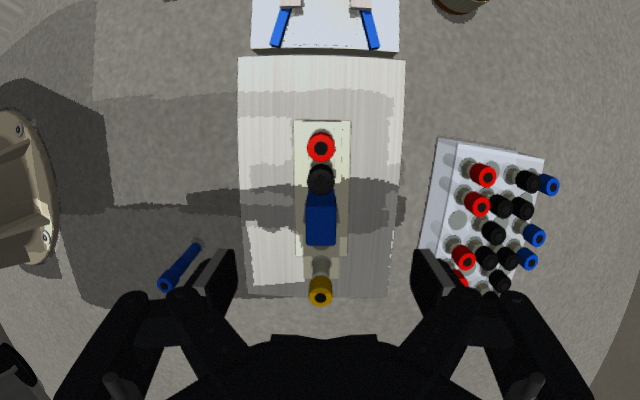

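The wrist view shows the rack centred between the jaws: red (321,148), black (320,180), fin (320,222), yellow (320,295). The rails are at (280,28) and (369,28).

```bash
python3 - <<'E'
from h import *
W=cam("wrist");im=W["image"]
cv2.imwrite("pics/w2z.png",cv2.resize(im[0:310,225:415][:,:,::-1],None,fx=3,fy=3,interpolation=cv2.INTER_CUBIC)[:420])
cv2.imwrite("pics/w2zb.png",cv2.resize(im[110:310,270:370][:,:,::-1],None,fx=3,fy=3,interpolation=cv2.INTER_CUBIC))
s=readout.sense();print(s["eef_pos"],s["tcp_rot"])
T=cam("top")
def mean(n,mask,box):
    m=np.zeros_like(mask);x0,y0,x1,y1=box;m[y0:y1,x0:x1]=mask[y0:y1,x0:x1];v,u=np.nonzero(m);return np.array([u.mean(),v.mean()]),(u.min(),u.max(),v.min(),v.max()),len(u)
i=im.astype(int);red=(i[...,0]>120)&(i[...,1]<90);blue=(i[...,2]-i[...,0]>50);yel=(i[...,0]-i[...,2]>70)&(i[...,1]>80)
for n,m,b in(("red",red,(290,120,350,170)),("yel",yel,(290,270,350,310)),("fin",blue,(290,180,350,260)),("railL",blue,(260,0,310,60)),("railR",blue,(340,0,400,60))):
    c,e,k=mean(n,m,b);print(n,c.round(1),e,k,{z:onplane(W,c,"wrist",z)[:2].round(1).tolist() for z in(40,115,120)})
# predicted from top triangulation
for n,p in(("red",(487.1,-12.2,120)),("yel",(473.2,-113.4,120))): print(n,proj(W,p,"wrist"))
E
```

```text
[480.28928223 -59.45186404 330.63712843] [-3.14102904e+00 -2.26429225e-04  1.44395985e+00]
red [323.1 150.4] (np.int64(310), np.int64(336), np.int64(137), np.int64(164)) 459 {40: [484.6, -22.4], 115: [486.2, -12.5], 120: [486.3, -11.9]}
yel [321.8 298.7] (np.int64(310), np.int64(333), np.int64(290), np.int64(308)) 236 {40: [464.4, -168.4], 115: [471.8, -116.4], 120: [472.3, -112.9]}
fin [322.4 222.9] (np.int64(308), np.int64(337), np.int64(194), np.int64(247)) 1413 {40: [475.7, -86.8], 115: [479.8, -58.4], 120: [480.0, -56.5]}
railL [281.1  29. ] (np.int64(271), np.int64(291), np.int64(11), np.int64(48)) 404 {40: [463.5, 85.8], 115: [471.1, 64.4], 120: [471.6, 63.0]}
railR [372.4  31.2] (np.int64(363), np.int64(381), np.int64(13), np.int64(50)) 402 {40: [538.5, 74.4], 115: [524.5, 56.3], 120: [523.6, 55.1]}
red (np.float64(324.57269093733646), np.float64(150.83536435585432))
yel (np.float64(323.2201640848363), np.float64(299.1285763691203))
```

View pics/w2z.png

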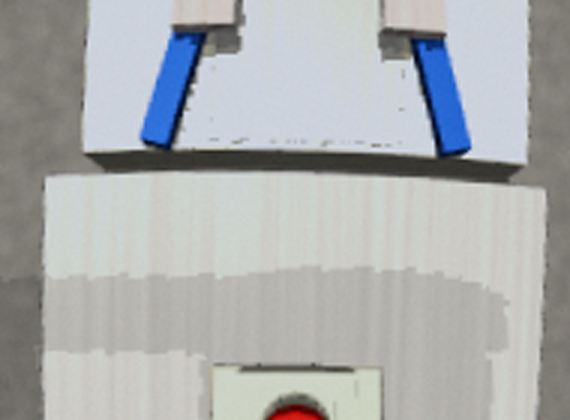

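View pics/w2zb.png

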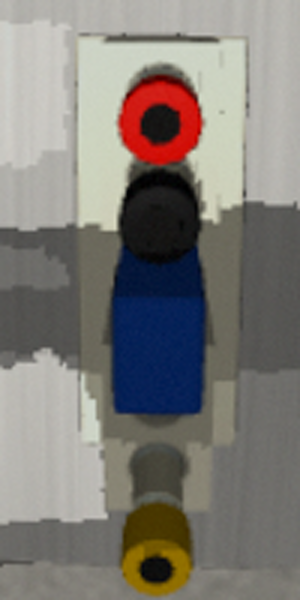

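```bash
python3 - <<'E'
from h import *
for k in range(3):
    s=readout.sense();print(s["clock"],s["eef_pos"],s["tcp_rot"],np.abs(s["qvel"]).max());W=cam("wrist")
c=lambda u,v:((u+.5)/3-.5+225,(v+.5)/3-.5)
for p in((90,152),(305,150),(525,163)): print("deck edge z30",onplane(W,c(*p),"wrist",30).round(1))
for p in((47,177),(300,172),(545,190)): print("stand edge z26",onplane(W,c(*p),"wrist",26).round(1))
d=lambda u,v:((u+.5)/3-.5+270,(v+.5)/3-.5+110)
for p in((78,36),(247,38),(82,440),(237,440)): print("rack base z31",onplane(W,d(*p),"wrist",31).round(1))
E
```

```text
2.325 [480.24370619 -59.15147869 330.75682348] [-3.14131501e+00 -2.10662199e-04  1.44466261e+00] 0.008007489494392386
2.375 [480.27020543 -59.0306252  330.84007795] [-3.14154549e+00 -1.41876200e-04  1.44495393e+00] 0.0026705008540367997
2.425 [480.32914175 -58.95649005 330.89836583] [ 3.14146757e+00 -7.83760536e-05  1.44522356e+00] 0.0031220380333087066
deck edge z30 [437.   74.3  30. ]
deck edge z30 [498.6  65.   30. ]
deck edge z30 [561.9  55.6  30. ]
stand edge z26 [422.3  70.2  26. ]
stand edge z26 [496.4  59.2  26. ]
stand edge z26 [568.   47.6  26. ]
rack base z31 [464.3   5.5  31. ]
rack base z31 [512.5  -1.2  31. ]
rack base z31 [ 446.5 -121.2   31. ]
rack base z31 [ 496.4 -127.5   31. ]
```

Request:
step_arm([
  {"translation":[-0.33,-0.01,1.1],"rot":[0,0,0.008]},
  {"translation":[-0.33,-0.01,2.2],"rot":[0,0,0.008]},
  {"translation":[-0.33,-0.01,3.3],"rot":[0,0,0.008]},
  {"translation":[-0.33,-0.01,4.4],"rot":[0,0,0.008]},
  {"translation":[-0.33,-0.01,5.5],"rot":[0,0,0.008]},
  {"translation":[-0.33,-0.01,6.6],"rot":[0,0,0.008]},
  {"translation":[-0.33,-0.01,7.5],"rot":[0,0,0.008]},
  {"translation":[-0.33,-0.01,7.9],"rot":[0,0,0.008]},
])

```text
clock: 3.48
eef_pos: [479.9, -63.0, 251.0]
tcp_rot: [-3.141, 0.0, 1.436]
contact_force: [0.1, -0.7, 0.4]
opening: 0.999
```

```bash
python3 - <<'E'
from h import *
for k in range(4): W=cam("wrist")
cv2.imwrite("pics/w3.png",W["image"][:,:,::-1]);S=cam("scene");cv2.imwrite("pics/s3z.png",cv2.resize(S["image"][80:260,220:420][:,:,::-1],None,fx=3,fy=3))
s=readout.sense();print(s["clock"],s["eef_pos"],s["tcp_rot"],s["contact_force"])
E
```

```text
3.725 [480.2495851  -63.07905901 251.99081713] [3.14099958e+00 1.71039334e-05 1.43579124e+00] [-0.09238709 -0.22114341  0.03337011]
```

View pics/w3.png

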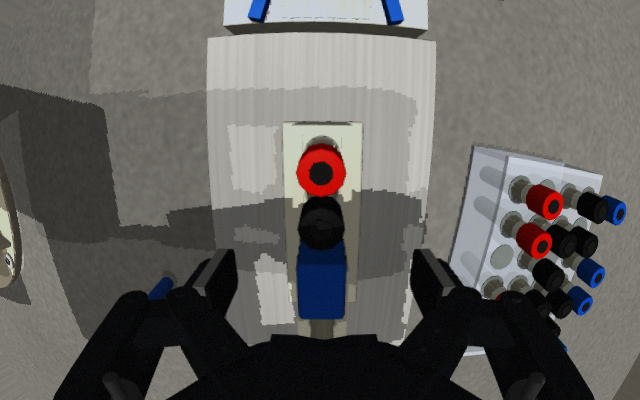

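View pics/s3z.png

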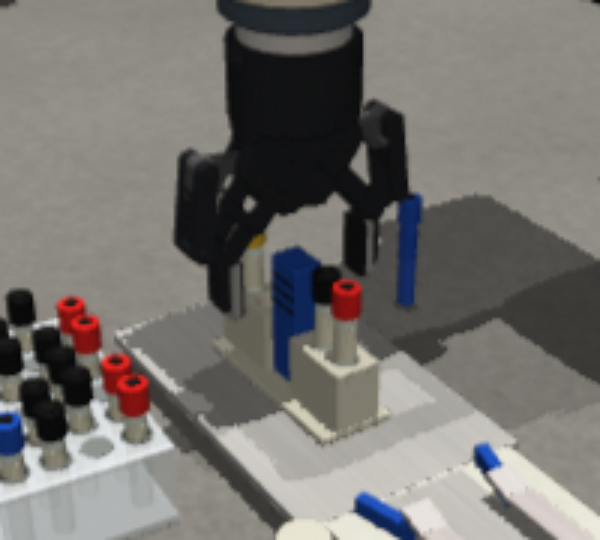

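The fin stands between the open pads at wrist pixel (321,285), so I'm closing gently.

Request:
step_arm([
  {"translation":[0,0,0]},
  {"translation":[0,0,0]},
  {"translation":[0,0,0]},
  {"translation":[0,0,0]},
  {"translation":[0,0,0]},
  {"translation":[0,0,0]},
  {"translation":[0,0,0]},
  {"translation":[0,0,0]},
], grip=255, squeeze=30)

```text
schema error: expected keys translation, rot
```

Request:
step_arm([
  {"translation":[0,0,0]},
  {"translation":[0,0,0]},
  {"translation":[0,0,0]},
  {"translation":[0,0,0]},
])

```text
schema error: expected keys translation, rot
```

```bash
python3 - <<'E'
from h import *
W=cam("wrist");cv2.imwrite("pics/w4.png",W["image"][:,:,::-1])
s=readout.sense();print(s["clock"],s["eef_pos"],s["tcp_rot"],s["contact_force"],s["wrist_torque"],s["opening"])
E
```

```text
3.775 [480.24318186 -63.06068946 252.02069398] [3.14092394e+00 1.36872366e-05 1.43581589e+00] [-0.37343952  0.05401992  0.44665226] [-0.00110318  0.01635637 -0.02476405] 0.9976481848432158
```

View pics/w4.png

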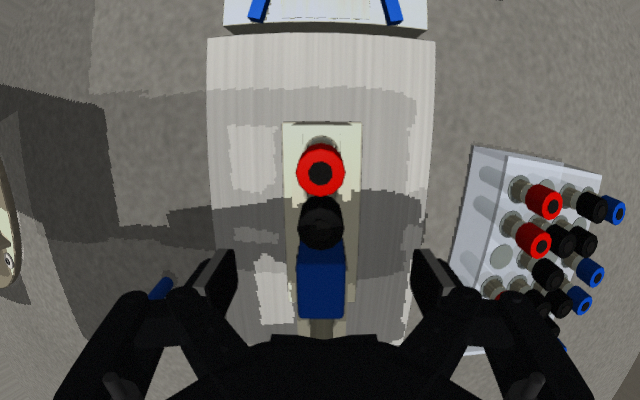

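The call was refused for a missing `rot` key and nothing moved, so I'm repeating it with full rows.

Request:
step_arm([
  {"translation":[0,0,0],"rot":[0,0,0]},
  {"translation":[0,0,0],"rot":[0,0,0]},
  {"translation":[0,0,0],"rot":[0,0,0]},
  {"translation":[0,0,0],"rot":[0,0,0]},
  {"translation":[0,0,0],"rot":[0,0,0]},
  {"translation":[0,0,0],"rot":[0,0,0]},
  {"translation":[0,0,0],"rot":[0,0,0]},
  {"translation":[0,0,0],"rot":[0,0,0]},
], grip=255, squeeze=30)

```text
clock: 4.78
eef_pos: [480.0, -63.0, 251.7]
tcp_rot: [-3.141, 0.0, 1.436]
contact_force: [-0.8, 0.6, 0.8]
opening: 0.229
```

```bash
python3 - <<'E'
from h import *
W=cam("wrist");cv2.imwrite("pics/w5.png",W["image"][:,:,::-1])
s=readout.sense();print(s["clock"],s["eef_pos"],s["tcp_rot"],s["contact_force"],s["wrist_torque"],s["opening"])
E
```

```text
4.825 [479.97763594 -63.02548425 251.67832937] [-3.14131406e+00 -9.54505646e-07  1.43578671e+00] [-1.41569498  0.32922758  1.06460376] [-0.03128289  0.24920735 -0.05262569] 0.22759615451428813
```

View pics/w5.png

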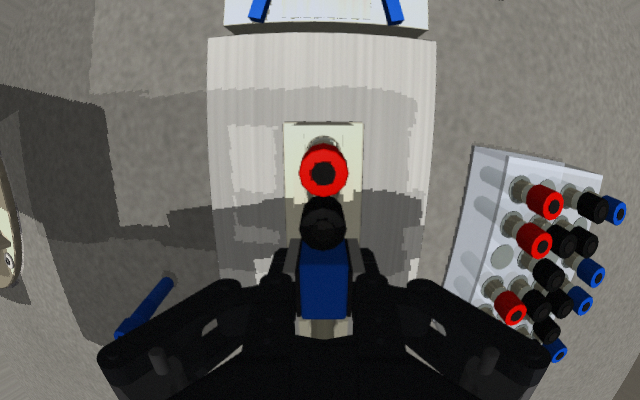

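Request:
step_arm([
  {"translation":[0,0,-0.1],"rot":[0,0,0]},
  {"translation":[0,0,-0.2],"rot":[0,0,0]},
  {"translation":[0,0,-0.3],"rot":[0,0,0]},
  {"translation":[0,0,-0.4],"rot":[0,0,0]},
  {"translation":[0,0,-0.5],"rot":[0,0,0]},
  {"translation":[0,0,-0.6],"rot":[0,0,0]},
  {"translation":[0,0,-0.7],"rot":[0,0,0]},
  {"translation":[0,0,-0.7],"rot":[0,0,0]},
])

```text
clock: 5.82
eef_pos: [480.1, -63.0, 258.8]
tcp_rot: [3.141, -0.0, 1.436]
contact_force: [0.1, 0.5, -4.8]
opening: 0.231
```

```bash
python3 - <<'E'
from h import *
for k in range(6):S=cam("scene")
cv2.imwrite("pics/s6z.png",cv2.resize(S["image"][80:260,220:420][:,:,::-1],None,fx=3,fy=3))
s=readout.sense();print(s["clock"],s["eef_pos"],s["tcp_rot"],s["contact_force"],s["wrist_torque"],s["opening"])
E
```

```text
6.125 [480.04628747 -63.03591888 258.63151916] [-3.14150015e+00 -6.74170704e-06  1.43577574e+00] [ 0.73513642 -0.48202283 -4.28222054] [ 0.00822189 -0.02056754  0.01564059] 0.22918196819528758
```

View pics/s6z.png

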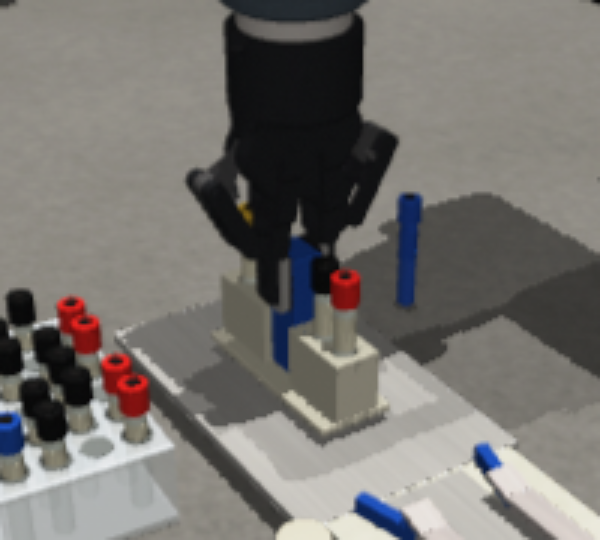

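Request:
step_arm([
  {"translation":[0.6,0.0,0],"rot":[0,0,0.003]},
  {"translation":[1.3,0.01,0],"rot":[0,0,0.006]},
  {"translation":[2,0.02,0],"rot":[0,0,0.01]},
  {"translation":[2.7,0.025,0],"rot":[0,0,0.013]},
  {"translation":[3.4,0.03,0],"rot":[0,0,0.017]},
  {"translation":[4.1,0.035,0],"rot":[0,0,0.017]},
  {"translation":[4.7,0.04,0],"rot":[0,0,0.017]},
  {"translation":[5,0.045,0],"rot":[0,0,0.017]},
])

```text
clock: 7.12
eef_pos: [487.3, -13.2, 258.7]
tcp_rot: [3.142, -0.0, 1.419]
contact_force: [-0.3, 0.3, -4.2]
opening: 0.229
```

```bash
python3 - <<'E'
from h import *
for k in range(6):W=cam("wrist")
cv2.imwrite("pics/w7.png",W["image"][:,:,::-1])
S=cam("scene");cv2.imwrite("pics/s7z.png",cv2.resize(S["image"][100:300,270:450][:,:,::-1],None,fx=3,fy=3))
s=readout.sense();print(s["clock"],s["eef_pos"],s["tcp_rot"],s["contact_force"],s["wrist_torque"],s["opening"])
E
```

```text
7.475 [487.21402029 -13.72229231 258.66274228] [-3.14153420e+00  5.60138551e-05  1.41855467e+00] [ 0.0491224  -0.61154328 -3.9425808 ] [ 0.00646392  0.0154004  -0.00732794] 0.22525293690486425
```

View pics/w7.png

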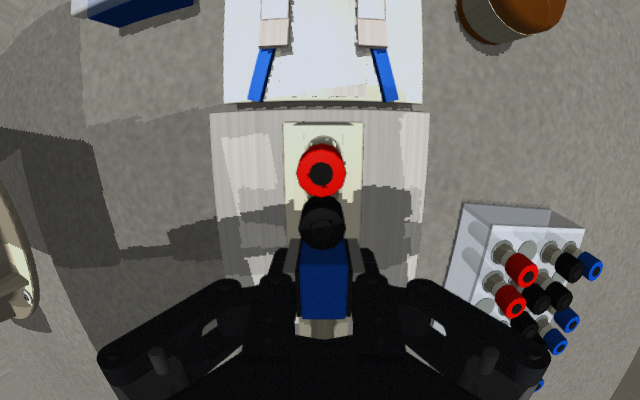

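View pics/s7z.png

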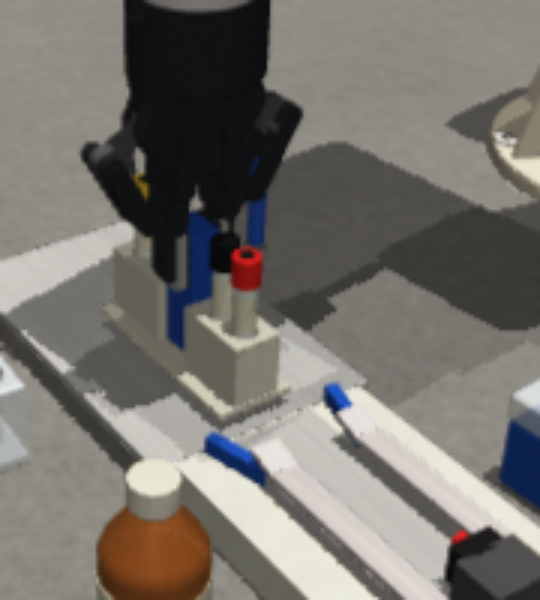

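The rack is just short of the mouth: nose edge at wrist row 122, columns 283 to 363. The rails at (262,75) and (385,75) look symmetric about it. I'll put numbers on that.

```bash
python3 - <<'E'
from h import *
W=cam("wrist");im=W["image"];s=readout.sense();print(s["eef_pos"],s["tcp_rot"][2])
cv2.imwrite("pics/w8z.png",cv2.resize(im[0:140,215:435][:,:,::-1],None,fx=3.6,fy=3.6,interpolation=cv2.INTER_CUBIC))
i=im.astype(int);blue=(i[...,2]-i[...,0]>50)
th=.152;e=np.array([np.sin(th),np.cos(th)]);n=np.array([np.cos(th),-np.sin(th)])
def rep(nm,uv,z):
    p=onplane(W,uv,"wrist",z)[:2];print(nm,p.round(1),"lat",round(p@n,1),"s",round(p@e,1))
for b in((235,30,290,105),(360,30,410,105)):
    m=np.zeros_like(blue);m[b[1]:b[3],b[0]:b[2]]=blue[b[1]:b[3],b[0]:b[2]];v,u=np.nonzero(m);rep("rail",(u.mean(),v.mean()),40)
print("tcp lat",s["eef_pos"][:2]@n,"s",s["eef_pos"][:2]@e)
E
```

```text
[487.22959249 -13.72718443 258.68697593] 1.4185712593124211
rail [463.5  85.9] lat 445.2 s 155.1
rail [538.6  74.2] lat 521.2 s 154.9
tcp lat 483.69045136134224 s 60.205138110785974
```

View pics/w8z.png

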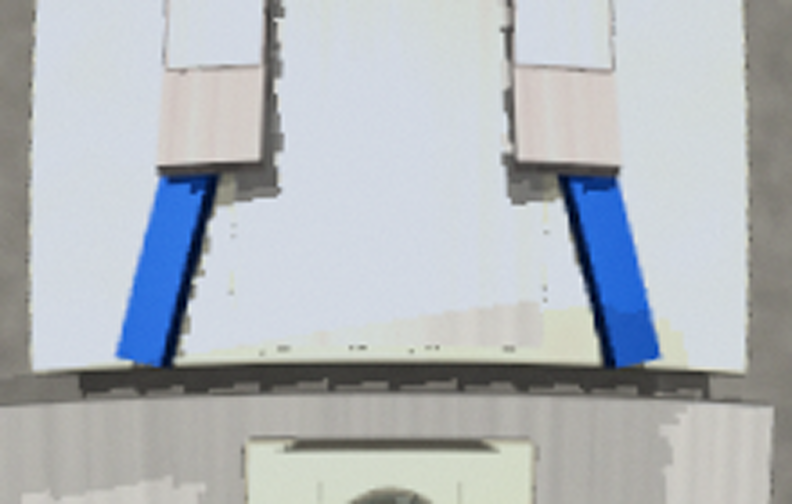

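Request:
step_arm([
  {"translation":[0.5,-0.03,0],"rot":[0,0,0]},
  {"translation":[1,-0.03,0],"rot":[0,0,0]},
  {"translation":[1.5,-0.03,0],"rot":[0,0,0]},
  {"translation":[2,-0.03,0],"rot":[0,0,0]},
  {"translation":[2.5,-0.03,0],"rot":[0,0,0]},
  {"translation":[3,-0.03,0],"rot":[0,0,0]},
  {"translation":[3.5,-0.03,0],"rot":[0,0,0]},
  {"translation":[3.8,-0.03,0],"rot":[0,0,0]},
])

```text
clock: 8.52
eef_pos: [492.8, 24.4, 258.7]
tcp_rot: [-3.142, -0.0, 1.419]
contact_force: [-0.2, -0.3, -4.1]
opening: 0.219
```

```bash
python3 - <<'E'
from h import *
for k in range(6):W=cam("wrist")
cv2.imwrite("pics/w9.png",W["image"][:,:,::-1])
S=cam("scene");cv2.imwrite("pics/s9z.png",cv2.resize(S["image"][120:300,280:450][:,:,::-1],None,fx=3.3,fy=3.3,interpolation=cv2.INTER_CUBIC))
s=readout.sense();print(s["clock"],s["eef_pos"],s["tcp_rot"],s["contact_force"],s["wrist_torque"],s["opening"])
E
```

```text
8.875 [492.65587223  23.91999862 258.65645294] [-3.14149968e+00  6.45922219e-05  1.41865560e+00] [ 0.10801016 -0.28449332 -3.42929741] [-0.01201487  0.0257964  -0.02336237] 0.22921074666926622
```

View pics/w9.png

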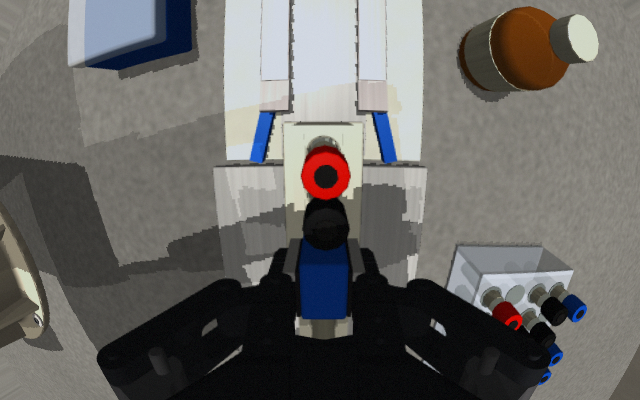

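View pics/s9z.png

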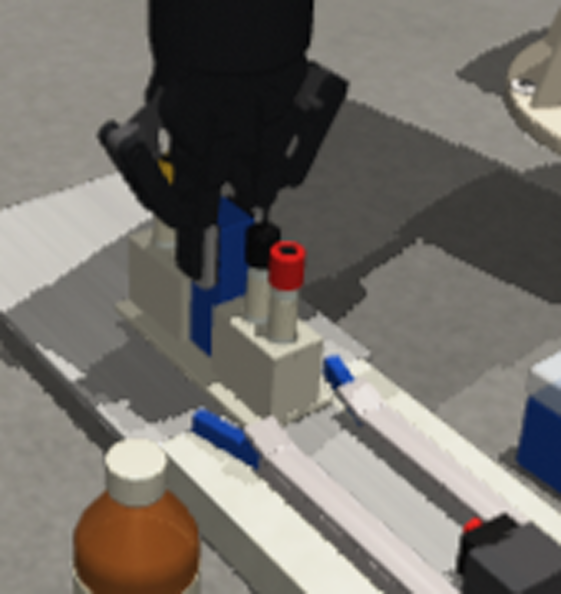

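The nose is in the mouth between the rails with no contact. Next I'll lower it a little to feel for the lane floor.

Request:
step_arm([
  {"translation":[0,0,0.05],"rot":[0,0,0]},
  {"translation":[0,0,0.1],"rot":[0,0,0]},
  {"translation":[0,0,0.1],"rot":[0,0,0]},
])

```text
clock: 9.25
eef_pos: [492.7, 24.0, 257.6]
tcp_rot: [-3.141, 0.0, 1.419]
contact_force: [0.6, -0.0, -3.0]
opening: 0.227
```

Request:
step_arm([
  {"translation":[0,0,0.05],"rot":[0,0,0]},
  {"translation":[0,0,0.05],"rot":[0,0,0]},
  {"translation":[0,0,0.05],"rot":[0,0,0]},
])

```text
clock: 9.62
eef_pos: [492.7, 24.0, 257.2]
tcp_rot: [-3.142, 0.0, 1.419]
contact_force: [1.1, 0.4, -3.5]
opening: 0.232
```

Request:
step_arm([
  {"translation":[0,0,0.05],"rot":[0,0,0]},
  {"translation":[0,0,0.05],"rot":[0,0,0]},
  {"translation":[0,0,0.05],"rot":[0,0,0]},
])

```text
clock: 10.0
eef_pos: [492.7, 24.0, 257.0]
tcp_rot: [3.141, 0.0, 1.419]
contact_force: [-2.4, -2.8, 5.4]
opening: 0.233
```

```bash
python3 - <<'E'
from rig import readout
s=readout.sense();print(s["clock"],s["eef_pos"],s["tcp_rot"],s["contact_force"],s["wrist_torque"],s["opening"])
E
```

```text
10.0 [492.71836509  23.95487979 256.95622797] [3.14146057e+00 1.76130498e-04 1.41891234e+00] [-2.38512381 -2.80151999  5.41603293] [-0.18104134  0.37015278  0.09851163] 0.23253500439000627
```

Request:
step_arm([
  {"translation":[0,0,0.05],"rot":[0,0,0]},
  {"translation":[0,0,0.05],"rot":[0,0,0]},
  {"translation":[0,0,0.05],"rot":[0,0,0]},
])

```text
clock: 10.38
eef_pos: [492.7, 23.8, 256.8]
tcp_rot: [3.141, 0.0, 1.419]
contact_force: [-4.0, -4.0, 11.4]
opening: 0.23
```

```bash
python3 - <<'E'
from rig import readout
s=readout.sense();print(s["clock"],s["eef_pos"],s["tcp_rot"],s["contact_force"],s["wrist_torque"],s["opening"])
E
```

```text
10.375 [492.70093503  23.82081594 256.81413783] [3.14142093e+00 4.45412503e-04 1.41902738e+00] [-4.04654991 -3.95065805 11.44766148] [-0.37104014  0.6682739   0.07257367] 0.22972308834396307
```

The floor is at TCP z ≈ 257.15, a step of about 5.4 mm. I'll rise to about 1 mm above it and go on.

Request:
step_arm([
  {"translation":[0,0,-0.1],"rot":[0,0,0]},
  {"translation":[0,0,-0.2],"rot":[0,0,0]},
  {"translation":[0,0,-0.2],"rot":[0,0,0]},
])

```text
clock: 10.75
eef_pos: [492.7, 24.1, 258.0]
tcp_rot: [-3.141, -0.0, 1.419]
contact_force: [-0.9, 0.6, -4.5]
opening: 0.229
```

```bash
python3 - <<'E'
from h import *
s=readout.sense();print(s["clock"],s["eef_pos"],s["tcp_rot"],s["contact_force"],s["wrist_torque"],s["opening"])
W=cam("wrist");cv2.imwrite("pics/w10z.png",cv2.resize(W["image"][60:260,215:435][:,:,::-1],None,fx=3,fy=3,interpolation=cv2.INTER_CUBIC))
E
```

```text
10.75 [492.72441451  24.13812935 257.98061833] [-3.14146953e+00 -6.64420109e-05  1.41879642e+00] [-0.920124    0.58465879 -4.47878092] [-0.03659249 -0.07495546  0.01009352] 0.22943062385793667
```

View pics/w10z.png

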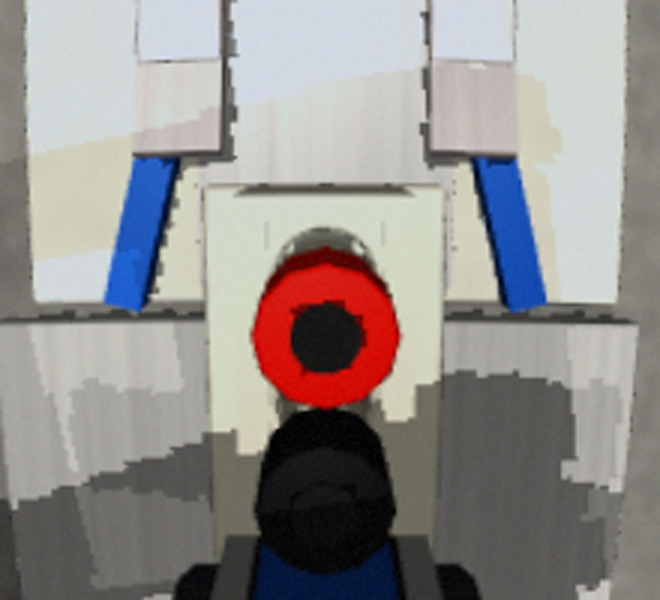

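Request:
step_arm([
  {"translation":[0.4,0.01,0],"rot":[0,0,0]},
  {"translation":[0.8,0.01,0],"rot":[0,0,0]},
  {"translation":[1.2,0.02,0],"rot":[0,0,0]},
  {"translation":[1.6,0.02,0],"rot":[0,0,0]},
  {"translation":[2,0.02,0],"rot":[0,0,0]},
])

```text
clock: 11.42
eef_pos: [496.0, 44.1, 258.2]
tcp_rot: [3.142, -0.0, 1.419]
contact_force: [0.2, 1.2, -3.9]
opening: 0.23
```

Request:
step_arm([
  {"translation":[0.3,0,0],"rot":[0,0,0]},
  {"translation":[0.6,0,0],"rot":[0,0,0]},
  {"translation":[0.9,0,0],"rot":[0,0,0]},
  {"translation":[1.2,0,0],"rot":[0,0,0]},
  {"translation":[1.5,0,0],"rot":[0,0,0]},
])

```text
clock: 12.05
eef_pos: [498.2, 58.8, 258.2]
tcp_rot: [-3.142, 0.0, 1.419]
contact_force: [-0.4, -0.3, -4.0]
opening: 0.233
```

```bash
python3 - <<'E'
from h import *
s=readout.sense();print(s["clock"],s["eef_pos"],s["tcp_rot"],s["contact_force"],s["wrist_torque"],s["opening"])
W=cam("wrist");cv2.imwrite("pics/w11z.png",cv2.resize(W["image"][60:260,215:435][:,:,::-1],None,fx=3,fy=3,interpolation=cv2.INTER_CUBIC))
E
```

```text
12.05 [498.2249985   58.79593708 258.17945268] [-3.14156693e+00  2.41626148e-05  1.41876428e+00] [-0.3596573  -0.29890211 -3.98074162] [ 0.0375777  -0.0550744  -0.00128246] 0.23320113445645427
```

View pics/w11z.png

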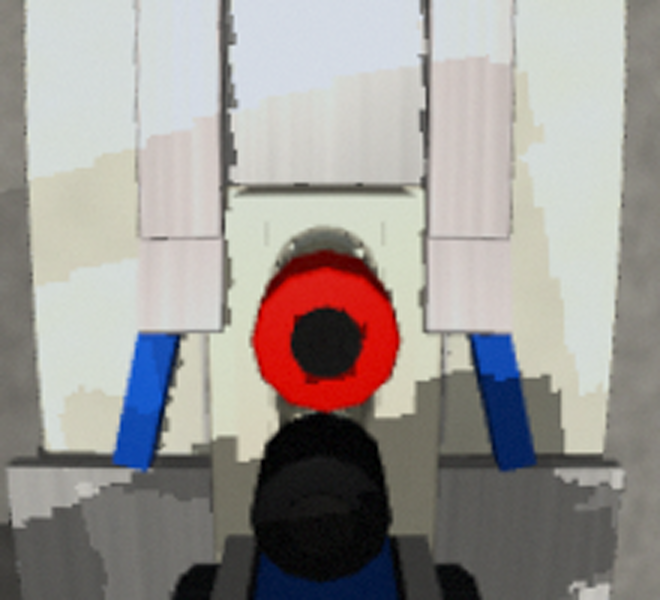

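Request:
step_arm([
  {"translation":[0.4,0,0],"rot":[0,0,0]},
  {"translation":[0.9,0,0],"rot":[0,0,0]},
  {"translation":[1.4,0,0],"rot":[0,0,0]},
  {"translation":[1.9,0,0],"rot":[0,0,0]},
  {"translation":[2.4,0,0],"rot":[0,0,0]},
  {"translation":[2.9,0,0],"rot":[0,0,0]},
  {"translation":[3.3,0,0],"rot":[0,0,0]},
  {"translation":[3.5,0,0],"rot":[0,0,0]},
])

```text
clock: 13.1
eef_pos: [503.5, 93.5, 258.2]
tcp_rot: [3.142, 0.0, 1.419]
contact_force: [0.4, -0.6, -4.6]
opening: 0.232
```

Request:
step_arm([
  {"translation":[0.4,0,0],"rot":[0,0,0]},
  {"translation":[0.9,0,0],"rot":[0,0,0]},
  {"translation":[1.4,0,0],"rot":[0,0,0]},
  {"translation":[1.9,0,0],"rot":[0,0,0]},
  {"translation":[2.3,0,0],"rot":[0,0,0]},
  {"translation":[2.7,0,0],"rot":[0,0,0]},
  {"translation":[3,0,0],"rot":[0,0,0]},
])

```text
clock: 13.98
eef_pos: [508.1, 123.1, 258.2]
tcp_rot: [-3.142, 0.0, 1.419]
contact_force: [0.2, -0.6, -3.7]
opening: 0.233
```

```bash
python3 - <<'E'
from h import *
s=readout.sense();print(s["clock"],s["eef_pos"],s["tcp_rot"],s["contact_force"],s["wrist_torque"],s["opening"], s["eef_pos"][:2]@[.1514,.98847], s["eef_pos"][:2]@[.98847,-.1514])
W=cam("wrist");cv2.imwrite("pics/w12.png",W["image"][:,:,::-1])
S=cam("scene");cv2.imwrite("pics/s12z.png",cv2.resize(S["image"][120:340,280:500][:,:,::-1],None,fx=2.7,fy=2.7,interpolation=cv2.INTER_CUBIC))
E
```

```text
13.975 [508.06497552 123.11435038 258.16387001] [-3.14156503e+00  2.59906984e-05  1.41881214e+00] [ 0.19824517 -0.56364683 -3.68203319] [ 0.03500721 -0.03242341 -0.03416743] 0.23344215425544487 198.6158792174823 483.5674737052754
```

View pics/w12.png

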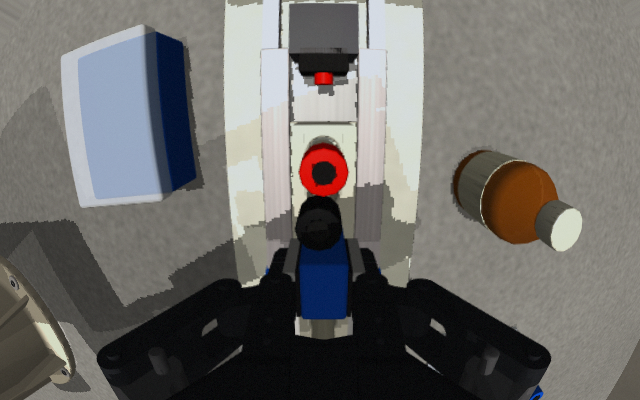

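View pics/s12z.png

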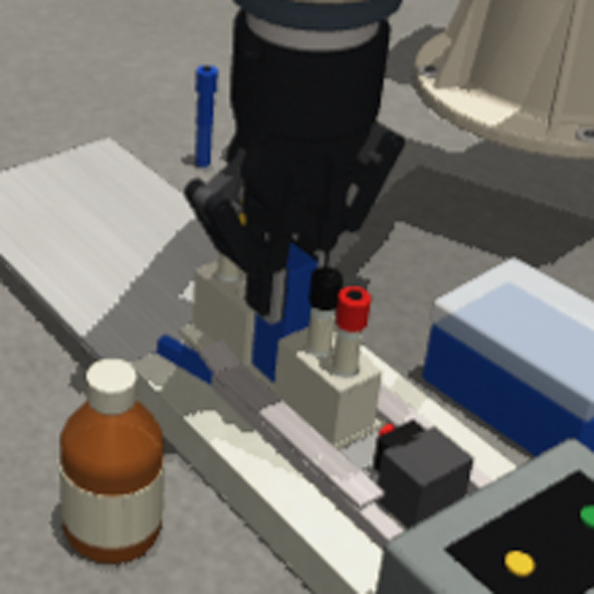

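No contact so far. The flag (323,78) and buffer face are still roughly 25 to 30 mm ahead of the nose (row 122). I'll bring the tail over the step, then set the rack down.

Request:
step_arm([
  {"translation":[0.3,0,0],"rot":[0,0,0]},
  {"translation":[0.6,0,0],"rot":[0,0,0]},
  {"translation":[0.9,0,0],"rot":[0,0,0]},
  {"translation":[1.2,0,0],"rot":[0,0,0]},
  {"translation":[1.4,0,0],"rot":[0,0,0]},
  {"translation":[1.4,0,0],"rot":[0,0,0]},
])

```text
clock: 14.82
eef_pos: [510.2, 136.8, 258.2]
tcp_rot: [-3.142, 0.0, 1.419]
contact_force: [-0.3, 0.1, -3.2]
opening: 0.227
```

Request:
step_arm([
  {"translation":[0,0,0.04],"rot":[0,0,0]},
  {"translation":[0,0,0.08],"rot":[0,0,0]},
  {"translation":[0,0,0.1],"rot":[0,0,0]},
  {"translation":[0,0,0.1],"rot":[0,0,0]},
])

```text
clock: 15.32
eef_pos: [510.2, 136.7, 257.2]
tcp_rot: [-3.142, 0.0, 1.419]
contact_force: [-0.3, 0.7, -3.8]
opening: 0.225
```

```bash
python3 - <<'E'
from h import *
s=readout.sense();print(s["clock"],s["eef_pos"],s["tcp_rot"],s["contact_force"],s["wrist_torque"],s["opening"], s["eef_pos"][:2]@[.1514,.98847], s["eef_pos"][:2]@[.98847,-.1514])
W=cam("wrist");cv2.imwrite("pics/w13z.png",cv2.resize(W["image"][20:220,215:435][:,:,::-1],None,fx=3,fy=3,interpolation=cv2.INTER_CUBIC))
E
```

```text
15.325 [510.15123944 136.67975329 257.21204621] [-3.14153267e+00  6.71115777e-05  1.41882684e+00] [-0.27620536  0.69196143 -3.84501586] [-0.00709451  0.03406119 -0.02443384] 0.2252819104657155 212.34073338725506 483.5758809986788
```

View pics/w13z.png

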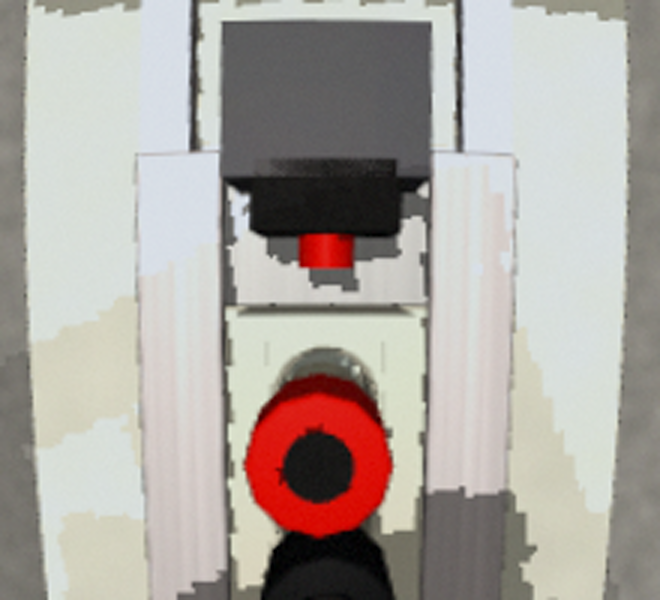

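Request:
step_arm([
  {"translation":[0,0,0.02],"rot":[0,0,0]},
  {"translation":[0.2,0,0.02],"rot":[0,0,0]},
  {"translation":[0.4,0,0.02],"rot":[0,0,0]},
  {"translation":[0.6,0,0.02],"rot":[0,0,0]},
  {"translation":[0.8,0,0.02],"rot":[0,0,0]},
  {"translation":[0.8,0,0.02],"rot":[0,0,0]},
])

```text
clock: 16.12
eef_pos: [511.5, 144.8, 257.1]
tcp_rot: [3.141, -0.0, 1.419]
contact_force: [-0.6, -1.2, 1.3]
opening: 0.229
```

Request:
step_arm([
  {"translation":[0.1,0,0],"rot":[0,0,0]},
  {"translation":[0.2,0,0],"rot":[0,0,0]},
  {"translation":[0.3,0,0],"rot":[0,0,0]},
  {"translation":[0.3,0,0],"rot":[0,0,0]},
])

```text
clock: 16.62
eef_pos: [511.9, 147.6, 257.1]
tcp_rot: [3.141, -0.0, 1.419]
contact_force: [-0.4, -4.1, 4.4]
opening: 0.23
```

```bash
python3 - <<'E'
from h import *
s=readout.sense();print(s["clock"],s["eef_pos"],s["tcp_rot"],s["contact_force"],s["wrist_torque"],s["opening"], s["eef_pos"][:2]@[.1514,.98847], s["eef_pos"][:2]@[.98847,-.1514])
W=cam("wrist");cv2.imwrite("pics/w14z.png",cv2.resize(W["image"][20:220,215:435][:,:,::-1],None,fx=3,fy=3,interpolation=cv2.INTER_CUBIC))
E
```

```text
16.625 [511.89081713 147.60721135 257.06506904] [ 3.14144561e+00 -1.17921576e-06  1.41885163e+00] [-0.35399242 -4.12460139  4.37918388] [-0.83766641 -0.09480526 -0.04044405] 0.22973608809930982 223.40556991513273 483.64098420691073
```

View pics/w14z.png

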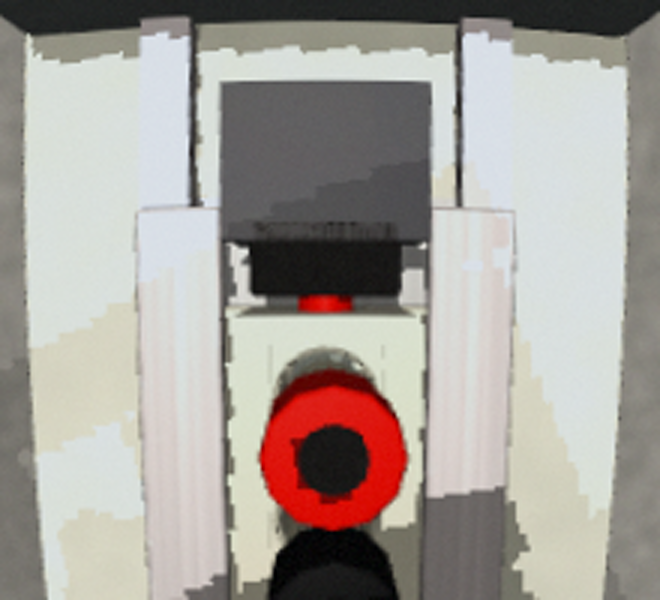

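The floor load is about 8 N with about 4 N of drag, so I'll ease up slightly. The flag is still partly out (red at zoom (325,303)), and I'll advance in small steps.

Request:
step_arm([
  {"translation":[0,0,-0.03],"rot":[0,0,0]},
  {"translation":[0.1,0,-0.03],"rot":[0,0,0]},
  {"translation":[0.2,0,-0.03],"rot":[0,0,0]},
  {"translation":[0.2,0,-0.03],"rot":[0,0,0]},
])

```text
clock: 17.18
eef_pos: [512.1, 149.7, 257.1]
tcp_rot: [-3.141, -0.0, 1.419]
contact_force: [0.5, -1.9, -1.1]
opening: 0.231
```

Request:
step_arm([
  {"translation":[0.1,0,0],"rot":[0,0,0]},
  {"translation":[0.1,0,0],"rot":[0,0,0]},
  {"translation":[0.1,0,0],"rot":[0,0,0]},
])

```text
clock: 17.55
eef_pos: [512.2, 150.6, 257.2]
tcp_rot: [-3.141, 0.0, 1.419]
contact_force: [0.7, -1.6, -3.8]
opening: 0.233
```

```bash
python3 - <<'E'
from h import *
s=readout.sense();print(s["clock"],s["eef_pos"],s["tcp_rot"],s["contact_force"],s["wrist_torque"],s["opening"], s["eef_pos"][:2]@[.1514,.98847], s["eef_pos"][:2]@[.98847,-.1514])
W=cam("wrist");cv2.imwrite("pics/w15z.png",cv2.resize(W["image"][60:160,265:375][:,:,::-1],None,fx=5,fy=5,interpolation=cv2.INTER_CUBIC))
E
```

```text
17.55 [512.19244231 150.57358123 257.15560816] [-3.14131078e+00  1.03913309e-05  1.41878054e+00] [ 0.7369805  -1.55842907 -3.81721758] [-0.56526446 -0.06660498 -0.06718813] 0.23282317405266614 226.3834036048618 483.49002325083796
```

View pics/w15z.png

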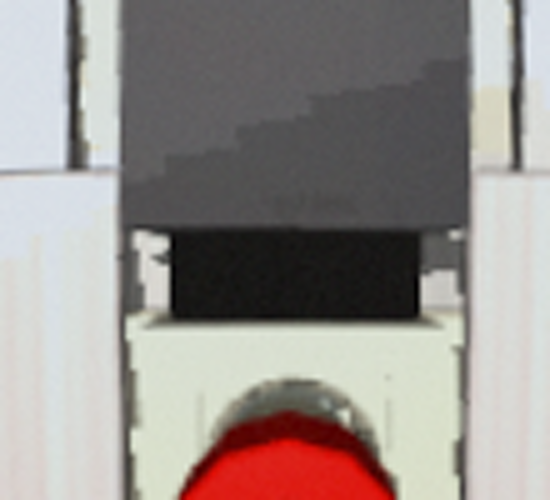

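Request:
step_arm([
  {"translation":[0.05,0,0],"rot":[0,0,0]},
  {"translation":[0.1,0,0],"rot":[0,0,0]},
  {"translation":[0.1,0,0],"rot":[0,0,0]},
])

```text
clock: 17.98
eef_pos: [512.3, 151.2, 257.2]
tcp_rot: [-3.141, 0.001, 1.419]
contact_force: [-0.1, -6.1, -2.2]
opening: 0.232
```

Request:
step_arm([
  {"translation":[0.05,0,0],"rot":[0,0,0]},
  {"translation":[0.1,0,0],"rot":[0,0,0]},
  {"translation":[0.1,0,0],"rot":[0,0,0]},
])

```text
clock: 18.35
eef_pos: [512.4, 151.8, 257.3]
tcp_rot: [-3.141, 0.002, 1.419]
contact_force: [-0.5, -8.9, -0.4]
opening: 0.231
```

```bash
python3 - <<'E'
from h import *
s=readout.sense();print(s["clock"],s["eef_pos"],s["tcp_rot"],s["contact_force"],s["wrist_torque"],s["opening"], s["eef_pos"][:2]@[.1514,.98847], s["eef_pos"][:2]@[.98847,-.1514])
W=cam("wrist");cv2.imwrite("pics/w16z.png",cv2.resize(W["image"][60:160,265:375][:,:,::-1],None,fx=5,fy=5,interpolation=cv2.INTER_CUBIC))
S=cam("scene");cv2.imwrite("pics/s16z.png",cv2.resize(S["image"][200:330,340:490][:,:,::-1],None,fx=4.5,fy=4.5,interpolation=cv2.INTER_CUBIC))
T=cam("top");cv2.imwrite("pics/t16z.png",cv2.resize(T["image"][170:275,170:310][:,:,::-1],None,fx=5,fy=5,interpolation=cv2.INTER_CUBIC))
E
```

```text
18.35 [512.39817875 151.82651776 257.31136392] [-3.14103348e+00  1.56445583e-03  1.41904886e+00] [-0.4895125  -8.91788207 -0.37468282] [-1.50654459 -0.01400999 -0.05495183] 0.23138716968590042 227.6530422773242 483.50369295896667
```

View pics/w16z.png

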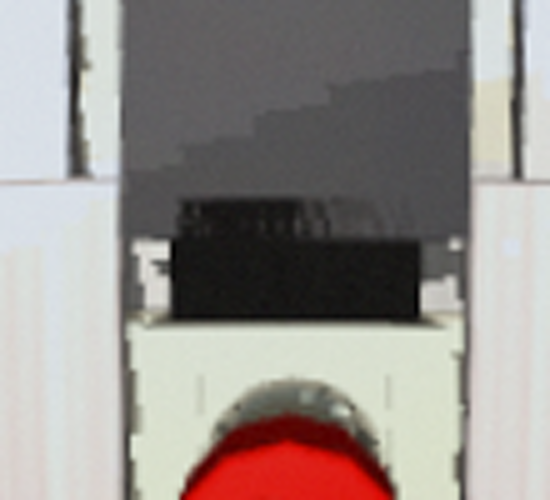

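View pics/s16z.png

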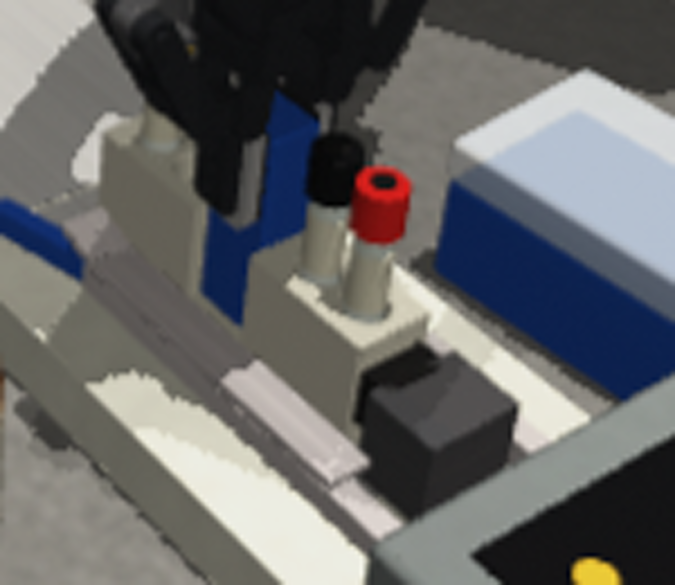

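Contact with the buffer is confirmed: about 9 N, nose flush on the black face, no red visible. I'll relax to a light press, settle onto the floor, then release.

Request:
step_arm([
  {"translation":[-0.05,0,0.02],"rot":[0,0,0]},
  {"translation":[-0.05,0,0.02],"rot":[0,0,0]},
  {"translation":[-0.05,0,0.02],"rot":[0,0,0]},
])

```text
clock: 18.88
eef_pos: [512.4, 151.6, 257.2]
tcp_rot: [-3.141, 0.001, 1.419]
contact_force: [-1.5, -7.9, -0.5]
opening: 0.228
```

```bash
python3 - <<'E'
from h import *
s=readout.sense();print(s["clock"],s["eef_pos"],s["tcp_rot"],s["contact_force"],s["wrist_torque"], s["eef_pos"][:2]@[.1514,.98847])
E
```

```text
18.875 [512.36016778 151.55524388 257.23212703] [-3.14122856e+00  1.02570113e-03  1.41904020e+00] [-1.47436005 -7.89500148 -0.52451649] [-1.21362252  0.0327654  -0.06747582] 227.37914131902846
```

Request:
step_arm([
  {"translation":[-0.04,0,0.01],"rot":[0,0,0]},
  {"translation":[-0.04,0,0.01],"rot":[0,0,0]},
  {"translation":[-0.04,0,0.01],"rot":[0,0,0]},
])

```text
clock: 19.25
eef_pos: [512.3, 151.3, 257.1]
tcp_rot: [-3.141, 0.001, 1.419]
contact_force: [0.0, -5.9, 0.1]
opening: 0.232
```

Request:
step_arm([
  {"translation":[0,0,0],"rot":[0,0,0]},
  {"translation":[0,0,0],"rot":[0,0,0]},
  {"translation":[0,0,0],"rot":[0,0,0]},
  {"translation":[0,0,0],"rot":[0,0,0]},
  {"translation":[0,0,0],"rot":[0,0,0]},
  {"translation":[0,0,0],"rot":[0,0,0]},
], grip=130)

```text
clock: 20.0
eef_pos: [512.4, 151.6, 257.0]
tcp_rot: [3.142, -0.0, 1.419]
contact_force: [-0.4, -0.5, -0.7]
opening: 0.483
```

```bash
python3 - <<'E'
from h import *
W=cam("wrist");cv2.imwrite("pics/w17.png",W["image"][:,:,::-1])
s=readout.sense();print(s["clock"],s["eef_pos"],s["tcp_rot"],s["contact_force"],s["wrist_torque"],s["opening"])
E
```

```text
20.05 [512.46004885 151.65348112 256.97839012] [ 3.14155520e+00 -1.55752037e-05  1.41883198e+00] [ 0.1769907  -0.30619879  0.34663164] [ 0.02183171 -0.0331452   0.03436758] 0.48810451057413523
```

View pics/w17.png

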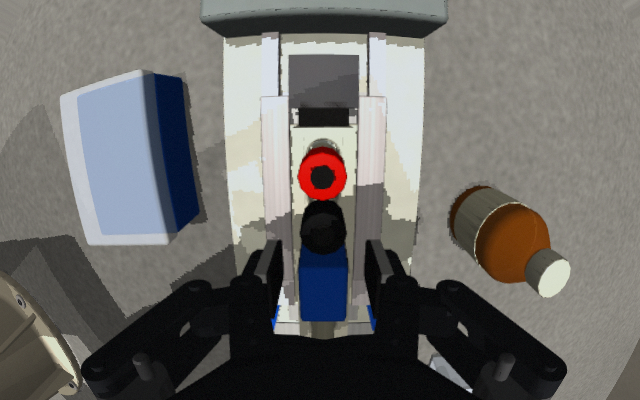

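The jaws are clear of the fin on both sides. I'm backing straight up.

Request:
step_arm([
  {"translation":[0,0,-0.5],"rot":[0,0,0]},
  {"translation":[0,0,-1.5],"rot":[0,0,0]},
  {"translation":[0,0,-3],"rot":[0,0,0]},
  {"translation":[0,0,-5],"rot":[0,0,0]},
  {"translation":[0,0,-7],"rot":[0,0,0]},
  {"translation":[0,0,-9],"rot":[0,0,0]},
  {"translation":[0,0,-11],"rot":[0,0,0]},
  {"translation":[0,0,-12],"rot":[0,0,0]},
])

```text
clock: 21.05
eef_pos: [512.7, 151.7, 379.0]
tcp_rot: [3.139, -0.001, 1.419]
contact_force: [-0.5, 0.0, -0.2]
opening: 0.489
```

Request:
step_arm([
  {"translation":[-4,0,0],"rot":[0,0,0]},
  {"translation":[-8,0,0],"rot":[0,0,0]},
  {"translation":[-12,0,0],"rot":[0,0,0]},
  {"translation":[-15,0,0],"rot":[0,0,0]},
  {"translation":[-15,0,0],"rot":[0,0,0]},
])

```text
clock: 21.68
eef_pos: [489.3, 1.9, 377.2]
tcp_rot: [-3.142, 0.0, 1.416]
contact_force: [0.0, -1.0, -0.1]
opening: 0.491
```

```bash
python3 - <<'E'
from h import *
W=cam("wrist");cv2.imwrite("pics/w18.png",W["image"][:,:,::-1])
S=cam("scene");cv2.imwrite("pics/s18z.png",cv2.resize(S["image"][180:340,300:490][:,:,::-1],None,fx=3.6,fy=3.6,interpolation=cv2.INTER_CUBIC))
T=cam("top");cv2.imwrite("pics/t18z.png",cv2.resize(T["image"][170:275,170:310][:,:,::-1],None,fx=5,fy=5,interpolation=cv2.INTER_CUBIC))
s=readout.sense();print(s["clock"],s["eef_pos"],s["contact_force"],s["opening"])
E
```

```text
21.825 [489.86675961   3.79307958 377.13308622] [ 0.07282491  0.52168398 -1.07487566] 0.4879715403352329
```

View pics/w18.png

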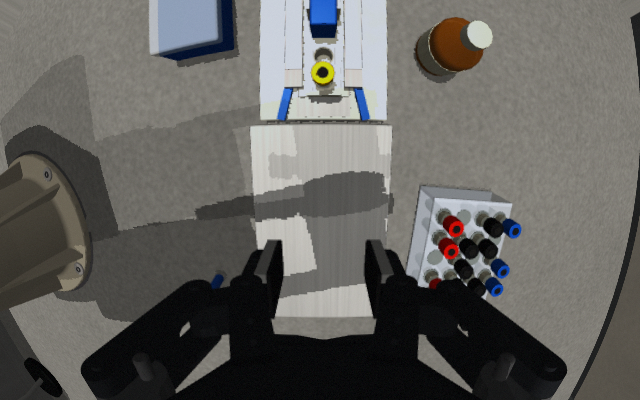

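View pics/s18z.png

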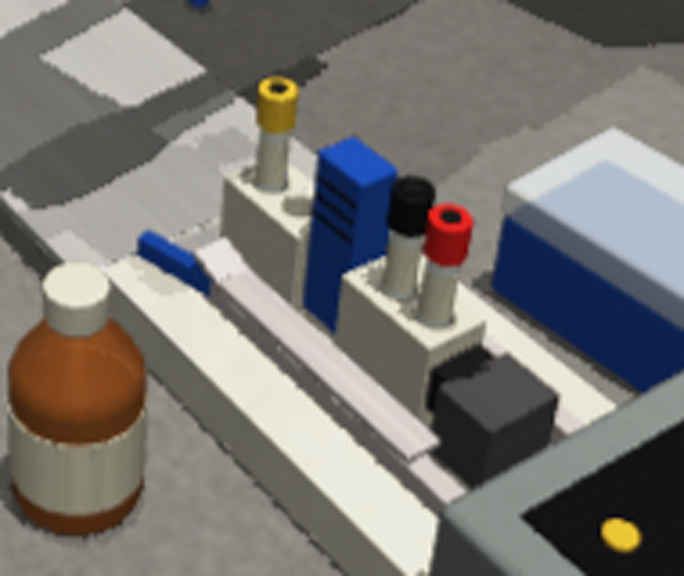

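View pics/t18z.png

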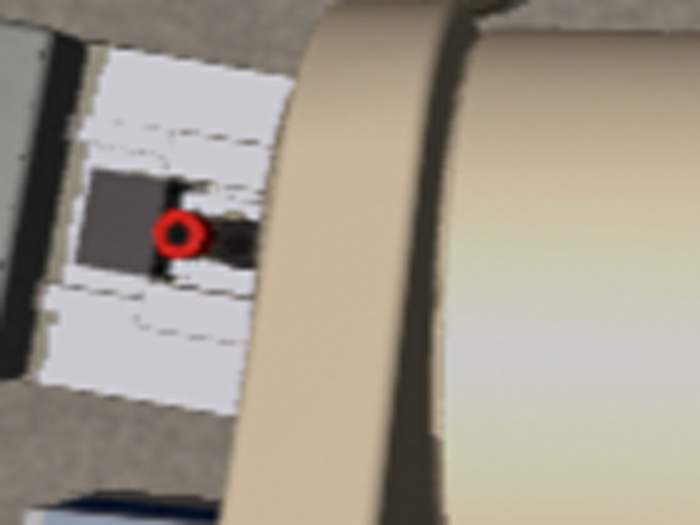

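```bash
python3 - <<'E'
from h import *
def cen(p,o,k):
    i=cv2.imread(p).astype(int);m=(i[...,2]>120)&(i[...,1]<80)&(i[...,0]<80);v,u=np.nonzero(m);return ((u.mean()+.5)/k-.5+o[0],(v.mean()+.5)/k-.5+o[1])
print(cen("pics/s16z.png",(340,200),4.5),cen("pics/s18z.png",(300,180),3.6))
S=cam("scene");a=proj(S,(512,152,125),"scene");b=proj(S,(512.15,153,125),"scene");print("px/mm along lane",np.subtract(b,a))
# lane light / rack top block edge: view of nose
W=cam("wrist");s=readout.sense();print(s["clock"])
i=W["image"].astype(int);m=(i[...,0]-i[...,2]>70)&(i[...,1]>80);m[:50]=0;m[100:]=0;m[:,:300]=0;m[:,345:]=0;v,u=np.nonzero(m);p=onplane(W,(u.mean(),v.mean()),"wrist",124);th=.152
sy=p[:2]@[np.sin(th),np.cos(th)];print("yellow",p,"deck y of rack",sy-139.5+51,"lat",p[:2]@[np.cos(th),-np.sin(th)]-483.5)
E
```

```text
(np.float64(425.27926042211755), np.float64(244.86673643816502)) (np.float64(344.2665515633651), np.float64(275.13896902409886))
px/mm along lane [0.47439973 0.35125584]
21.925
yellow [503.91902133  99.79187866 124.        ] deck y of rack 86.44238798030136 lat -0.5010766142221428
```

```bash
python3 - <<'E'
from h import *
def cen(p,o,k,x0):
    i=cv2.imread(p);h,w=i.shape[:2];i=cv2.resize(i,(round(w/k),round(h/k)),interpolation=cv2.INTER_AREA).astype(int);m=(i[...,2]>120)&(i[...,1]<80)&(i[...,0]<80);m[:,:x0-o[0]]=0;v,u=np.nonzero(m);return (u.mean()+o[0],v.mean()+o[1],len(u))
print(cen("pics/s16z.png",(340,200),4.5,400),cen("pics/s18z.png",(300,180),3.6,400))
S=cam("scene");i=S["image"].astype(int);
# fin-free edges: block nose vertical edge vs buffer, bigger crop
cv2.imwrite("pics/s19z.png",cv2.resize(S["image"][240:320,395:465][:,:,::-1],None,fx=8,fy=7,interpolation=cv2.INTER_CUBIC))
E
```

```text
(np.float64(425.20472440944883), np.float64(244.67716535433073), 127) (np.float64(425.10655737704917), np.float64(244.44262295081967), 122)
```

View pics/s19z.png

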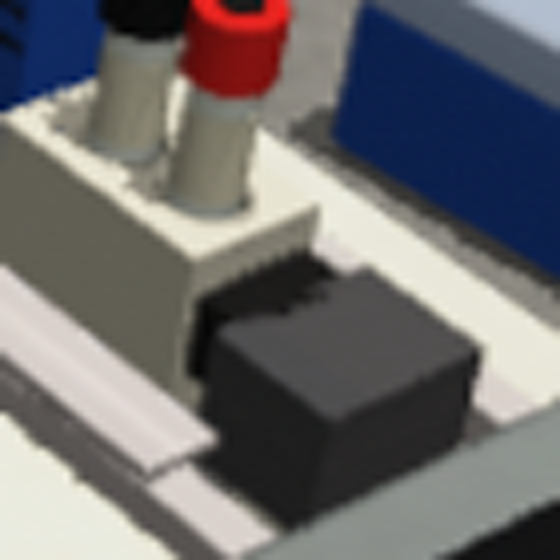

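After release the cap moved about 0.4 mm (0.25 px), less than the buffer's compression, so the rack is still against the face with no gap and no red visible. I'm handing in.

```bash
python3 -c "
from rig import ticket;print(ticket.sign_off())"
```

```text
the job is handed in; nothing more can be done
None
```

The rack is in the lane against the rubber buffer, and I handed the job in at about 22 s. No verdict is reported.

- **Moves:** I gripped the fin and lifted the rack 7 mm. I lined it up with the lane and brought the nose over the step, which measured about 5.4 mm by feel. It went in under the lips about 1 mm off the floor. With the tail over, I set it down and pushed in small steps until the buffer pushed back with about 9 N. I then eased off to about 6 N, let go, and backed up and away.
- **Forces:** The wrist never read more than about 12 N. At its highest, during the floor feel, the rack pressed on the floor with about 15 N.
- **Position:** The rack's centre is at deck y of about 86 mm, about 0.5 mm off the lane's middle line. After release it sprang back only about 0.4 mm, less than the buffer had given.
- **Tubes and surroundings:** In the last pictures all three tubes stand upright in their pockets. The bottle and tip box look unmoved, and I did not measure the tube stand again. The hand touches nothing.
- **Not confirmed:** The flag could not be seen directly at the end, because the rack hides it. That it is in follows from the buffer contact and the small spring-back.
- **Other notes:** The scene camera differed from the top and wrist cameras by up to about 5 mm, so I used the top and wrist views for alignment. One pair of move calls was refused for a missing key; nothing moved.

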